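# Pack the sampling kit tray

### The job

Pack the sampling kit: put the short amber 250 ml bottle, the steel measuring cup and the small dropper bottle upright into the tray pockets that fit them, fully down on the pocket floor, and lay the felt marker in the groove of the tray. Set the glass bottle down, do not let it drop, and leave the thin ball pen and the larger dropper bottle where they are: they do not belong in the kit.

Things in the scene. Friction and masses are not known exactly. Their poses are not given: they have to be found in the camera images.
- bottle_center (a point): amber 250 ml glass bottle, the only short amber bottle on the table (the tall one stays): round, 68 mm across, 118 mm high, shoulder above 85 mm, screw cap 45 mm across whose free straight side spans 106 to 118 mm above its underside; 0.23 to 0.4 kg. For the largest pocket. The point is on its axis half-way up (59 mm above its underside); z points up its axis
- cup_center (a point): open steel measuring cup, 65 mm across at the rim, 56 mm across at the foot, 66 mm high, 70 to 110 g, no handle; can be gripped across the outside below the rim. Belongs in the middle-sized pocket. The point is on its axis half-way up (33 mm above its underside); z points up its axis
- dropper_center (a point): small 10 ml dropper bottle, white with a tapering black cap: body 21 mm across up to 40 mm, cap 16 mm across and narrowing above, 66 mm high in all, 16 g. Belongs in the smallest pocket. The point is on its axis half-way up (33 mm above its underside); z points up its axis
- marker_center (a point): thick felt marker lying on the table, white barrel and blue cap, 140 mm long, 14 mm thick, 12 g. Belongs in the groove of the marker rest. The point is half-way along it, 7 mm above its underside; y runs along the barrel, x across it; z up
- well_bottle_seat (a point): square grey block 88 x 88 x 28 mm in the black kit tray, with a round dark-floored pocket 78 mm across, 22 mm deep, mouth bevelled 3 mm, for the amber bottle. Point: centre of the pocket floor, 10 mm above the table (block top 32 mm, tray wall 26 mm above it). The three blocks lie in a row in any order, centres 88.5 mm apart; y along the row, x towards the marker rest, z up
- well_cup_seat (a point): square grey block 88 x 88 x 28 mm in the black kit tray, with a round dark-floored pocket 66 mm across, 22 mm deep, mouth bevelled 3 mm, for the steel cup. Point: centre of the pocket floor, 10 mm above the table (block top 32 mm, tray wall 26 mm above it). The three blocks lie in a row in any order, centres 88.5 mm apart; y along the row, x towards the marker rest, z up
- well_dropper_seat (a point): square grey block 88 x 88 x 28 mm in the black kit tray, with a round dark-floored pocket 36 mm across, 22 mm deep, mouth bevelled 3 mm, for the small dropper bottle. Point: centre of the pocket floor, 10 mm above the table (block top 32 mm, tray wall 26 mm above it). The three blocks lie in a row in any order, centres 88.5 mm apart; y along the row, x towards the marker rest, z up
- marker_rest_seat (a point): marker rest: grey strip 38 x 265 mm in the tray, beyond the row of blocks (middle lines 65 mm apart), with a groove 178 mm long, 5 mm deep, 18 mm wide at its dark floor and 28 mm at its bevelled lips, which are 32 mm above the table. Point: centre of the groove floor, 27 mm above the table; y along the groove, x across, z up. The marker may point either way
- ball_pen_center (a point): look-alike, stays: thin ball pen lying on the table, white with a blue cap and tip, 147 mm long, 8 mm thick. The point is half-way along it; y runs along the pen
- large_dropper_center (a point): look-alike, stays: larger dropper bottle, white with a tapering black cap, 40 mm across and 113 mm high, too wide for the dropper pocket. The point is on its axis half-way up (56 mm)
Mind the look-alikes: they are no part of the job. What is shaped like the part that bears bottle_center but purple is not meant.

How it is judged:
By the outcome, as a careful person would: the job done as asked, in the order asked, and still so for the second after the job is handed in, with the robot touching nothing.
It also fails if it takes over 96 s, if anything falls off the work surface, if the arm or the gripper's body presses on something with over 40 N, if the wrist force passes 120 N, or if a joint passes its speed limit or range.

### The arm

A 6-joint arm with a two-finger parallel gripper is mounted at the origin on a cart in front of the work surface, level with it; the furniture and walls round the work are solid. World frame = base frame: x ahead of the robot, y to its left, z up, the work surface at z = 0. Lengths are in m, angles in rad, forces in N, time in s.
With the tool pointing down it reaches from about 0.3 to 0.875 m from the base axis. Payload 6.4 kg.
Tool frame: the origin (TCP) lies at the centre of the arm's flange, where the gripper is bolted on; the fingertips stand 173 mm ahead of it and the grasp point (between the pads) lies 155 mm ahead of it (ctrl.pinch_z is the distance from the TCP to the grasp point, in m); z points along the fingers, y is the direction in which the jaws open and shut (so a half turn about z gives the same grasp; the last joint's range is limited). The gripper opens to 85 mm and grips with 20 to 120 N. Pads are 22 mm wide; open, the fingers measure 114 mm over their backs; the gripper's body (76 mm by 85 mm) begins 54 mm behind the grasp point. The pads swing forward as they close: fully open they stand 13 mm farther back than shut.
Start: joints at [1.098, 0.181, 1.607, -0, 1.354, -0.206], TCP at [0.152, 0.555, 0.405] pointing down, gripper open.
Joint ranges: [-2.99, 2.99], [-0.89, 2.07], [0.3, 2.58], [-1.14, 4.28], [0, 2.63], [-3.12, 3.12]. Speed limits (rad/s): [2.57, 2.57, 3.01, 3.14, 3.14, 3.14].

### API

Orientations are given as a unit quaternion [w, x, y, z].
In Python, from bench import ctrl gives the robot as it stands.
- The arm moves only by the tool drive_tool, never from a script. Its argument "commands" is a list that holds one entry, the list of rows, each a list of 7 numbers: the shift along the tool's x, y, z in units of 50 mm (1.0 is 50 mm), then the turn, a rotation vector about the tool's x, y, z in units of 8 degrees (1.0 is 8 degrees), then the closure in counts, from 0 (fully open) to 255 (shut). A call has 1 to 10 rows; each row shifts and turns the commanded pose from where the row before left it, along the tool's axes as they then stand; what a row does not reach is not made up. A row lasts 1/10 s, in which the tool goes at most 50 mm and 8.59 degrees, less where a joint would pass 70% of its speed; a pose out of reach is approached as far as the arm can. A call is refused whole if a number of a shift passes 1 or a number of a turn 1, either way. A call with a gripper value outside its range is refused whole. The fingers move at their own pace and stop on an object; the grip force is fixed at half the most. Time passes only in rows, so rows that do not move let the fingers close. It gives the time, the measured TCP pose, the force and the opening at its end, in the units of the state.
- ctrl.get_obs(): the state, without advancing time (a new reading comes with each control period).
- ctrl.camera(name): name is "side" or "top" or "wrist"; returns a dict with "pixels" (400x640x3 uint8, red, green, blue), "depth" (400x640 float32, m along the optical axis (not along the pixel's ray), 0 where there is no reading), "intrinsics" (3x3 intrinsics, pixels), "R" (3x3) and "t" (3): a world point X has camera coordinates R X + t; the wrist camera has in their place "tool_from_camera" (4x4, takes a point from camera to tool coordinates, whose origin is the TCP and whose axes are the flange's). Camera axes: x right, y down, z forward; pixel columns grow to the right and rows downward; lengths in m; the calibration is good to about 2 mm. A picture is of the moment at which its call begins: read the wrist's pose just before it.
- ctrl.hand_in(): hands the job in, once; it reports no verdict.
The state is a dict: "time_s": time; "q": joint angles; "dq": joint speeds; "joint_efforts": joint torques, N m; "eef_pos": TCP position; "eef_rot": TCP orientation; "wrist_force": force on the tool from outside, world axes, zero at the start; "torque": the same for the moment, N m; "opening": opening from 0.0 (shut) to 1.0 (fully open).
Only numpy, scipy, OpenCV 4.12 (cv2) and the standard library are available. Lean on these libraries where they do the work, as an engineer would, in place of code of your own. Each camera call takes 0.05 s, during which the arm holds its last target. There are 200 camera calls.

## Working session

There is one attempt and no reset: what is moved stays moved. The work goes in short steps, Python scripts to look and compute and a tool call to move; the robot and the scene stay as the last step left them, time stands still between calls to the robot, and variables do not carry over. Pictures are saved under pics/ and viewed, about 12 in all and at most 16, crops included, and the job is handed in when it is done.

Besides the shell and the picture viewer there is one more tool, called as name([rows], argument=value, ...), one row to a line, values as JSON. drive_tool: Moves the arm, as the interface text tells. Its arguments: {"type":"object","properties":{"commands":{"type":"array","items":{"type":"array","items":{"type":"array","items":{"type":"number"}}}}},"required":["commands"]}

```bash
mkdir -p pics; ls
cat > h.py <<'E'
import numpy as np,cv2
from bench import ctrl
def snap(n):
    c=ctrl.camera(n); return c
def save(img,f): cv2.imwrite(f,cv2.cvtColor(img,cv2.COLOR_RGB2BGR))
def world(c,o=None):
    "per-pixel world points from depth"
    K=np.array(c["intrinsics"]);d=c["depth"];v,u=np.mgrid[:400,:640]
    P=np.stack([(u-K[0,2])/K[0,0]*d,(v-K[1,2])/K[1,1]*d,d],-1)
    R=np.array(c["R"]);t=np.array(c["t"])
    W=(P-t)@R
    W[d==0]=np.nan
    return W
E
python3 - <<'E'
from h import *
print(ctrl.get_obs())
for n in("top","side"):
    c=snap(n);save(c["pixels"],f"pics/{n}0.png");np.savez(f"{n}0.npz",**{k:np.array(v) for k,v in c.items()})
    print(n,c["intrinsics"],c["R"],c["t"])
E
```

```text
pics
{'time_s': 0.0, 'q': array([ 1.09770011e+00,  1.81526585e-01,  1.60800194e+00,  7.91717150e-06,
        1.35382356e+00, -2.06316831e-01]), 'dq': array([ 0.00114708,  0.00053933, -0.00085163, -0.00076567,  0.00092047,
        0.00039764]), 'joint_efforts': array([-2.42366550e-04, -4.44873154e+01, -3.51335585e+01, -2.25478857e-04,
        9.11687210e-03,  3.02909100e-06]), 'eef_pos': array([0.15145678, 0.55442809, 0.40379496]), 'eef_rot': array([-2.96774730e-04,  1.32995281e-01,  9.91116280e-01, -8.28154738e-04]), 'wrist_force': array([ 0.30824572,  0.09203058, -0.53015007]), 'torque': array([0.00776188, 0.0505418 , 0.014742  ]), 'opening': 0.9990109414394083}
top [[514.33410863   0.         319.35344484]
 [  0.         514.33410863 205.07371942]
 [  0.           0.           1.        ]] [[-0.01084125 -0.99993779  0.00262404]
 [-0.98473631  0.01022048 -0.17375251]
 [ 0.17371488 -0.00446769 -0.98478585]] [0.09316814 0.53445266 1.31847798]
side [[496.18445542   0.         329.53867147]
 [  0.         496.18445542 199.15488234]
 [  0.           0.           1.        ]] [[ 0.58949441 -0.80759779 -0.0167971 ]
 [-0.45285672 -0.31319415 -0.83476357]
 [ 0.66889246  0.49969514 -0.55035229]] [-0.22495556  0.35377972  0.62006877]
```

View pics/top0.png

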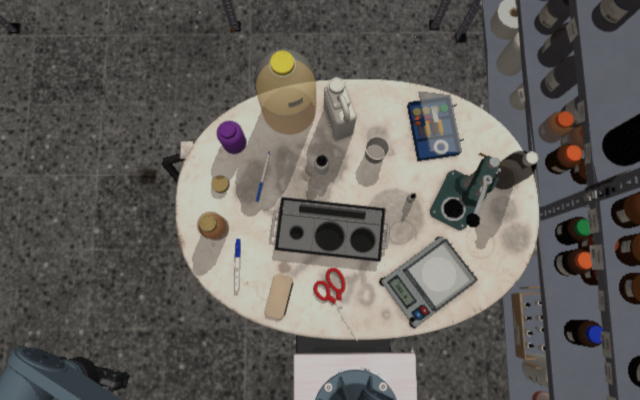

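View pics/side0.png

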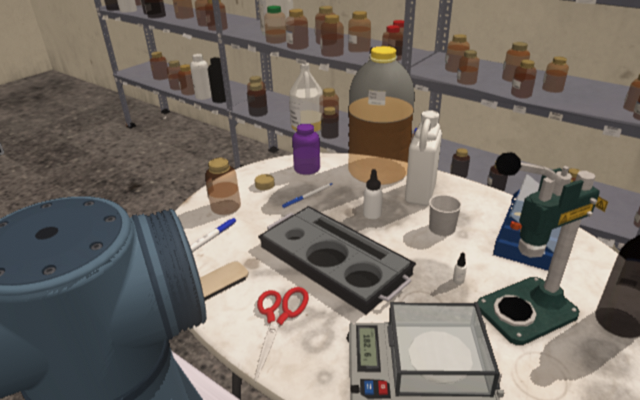

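Top view: the amber bottle is at (212,225), and the purple look-alike at (231,137) stays. Cup (376,150), small dropper (410,203), large dropper (320,163, stays). Of the two pens, the thicker one at (237,266) looks like the marker and the one at (263,177) looks like the ball pen. Tray pockets from left to right are dropper (297,233), bottle (329,236) and cup (362,240), with the groove at (333,212).

```bash
cat > m.py <<'E'
from h import *
T=dict(np.load("top0.npz"));im=T["pixels"];W=world(T);K=T["intrinsics"];R=T["R"];t=T["t"]
def cast(u,v,z):
    d=R.T@np.array([(u-K[0,2])/K[0,0],(v-K[1,2])/K[1,1],1]);o=-R.T@t
    return o+d*(z-o[2])/d[2]
if __name__=="__main__":
    hsv=cv2.cvtColor(im,cv2.COLOR_RGB2HSV)
    def comp(name,box,zlo,zhi):
        u0,v0,u1,v1=box;w=W[v0:v1,u0:u1].reshape(-1,3);m=(w[:,2]>zlo)&(w[:,2]<zhi);p=w[m]
        if len(p)<5: print(name,"few",len(p));return
        c,r=cv2.minEnclosingCircle((p[:,:2]*1000).astype(np.float32))
        print(name,len(p),"mean",p.mean(0).round(4),"circ",np.round(c,1),round(r,1),"zmax",p[:,2].max().round(4))
    comp("bottlecap",(190,200,235,250),.100,.13)
    comp("purple",(212,115,250,158),.10,.2)
    comp("cuprim",(355,128,395,172),.055,.075)
    comp("dropcap",(398,188,420,220),.045,.08)
    comp("dropbody",(398,188,420,220),.015,.08)
    comp("largedrop",(305,148,335,178),.03,.2)
    comp("tabl",(255,310,262,318),-.05,.05)
    for name,(u0,v0,u1,v1) in dict(pen=(245,145,280,210),marker=(225,232,250,300)).items():
        w=W[v0:v1,u0:u1];h=hsv[v0:v1,u0:u1];blue=(h[...,0]>100)&(h[...,0]<130)&(h[...,1]>120)
        z=(w[...,2]>.004)&(w[...,2]<.03)
        p=w[z]; q=(p[:,:2]*1000).astype(np.float32)
        print(name,len(p),cv2.minAreaRect(q),"zmax",np.percentile(p[:,2],[50,95]), "blue",w[blue].mean(0).round(3))
    # tray
    w=W[190:270,265:395].reshape(-1,3);p=w[(w[:,2]>.027)&(w[:,2]<.045)];print("tray",len(p),np.median(p[:,2]),cv2.minAreaRect((p[:,:2]*1000).astype(np.float32)))
    sub=hsv[190:270,265:395,2];dark=((sub<45)*255).astype(np.uint8)
    for c in cv2.findContours(dark,cv2.RETR_EXTERNAL,cv2.CHAIN_APPROX_NONE)[0]:
        if cv2.contourArea(c)>50:
            print("dark",(cv2.fitEllipse(c)[0][0]+265,cv2.fitEllipse(c)[0][1]+190),cv2.fitEllipse(c)[1:],cv2.contourArea(c))
    crops=[cv2.resize(im[b:d,a:c],(400,300),interpolation=cv2.INTER_CUBIC) for a,b,c,d in((185,100,285,175),(185,190,265,250),(210,230,290,290),(260,185,400,275))]
    save(np.vstack([np.hstack(crops[:2]),np.hstack(crops[2:])]),"pics/crop1.png")
E
python3 m.py
```

```text
bottlecap 288 mean [0.4797 0.366  0.1151] circ [482.8 366.3] 29.7 zmax 0.1249
purple 285 mean [0.7205 0.322  0.1142] circ [723.6 324.3] 29.3 zmax 0.124
cuprim 115 mean [ 0.6906 -0.0707  0.0638] circ [685.8 -68.9] 33.2 zmax 0.0739
dropcap 26 mean [ 0.5552 -0.1593  0.0577] circ [ 556.  -159.9] 7.4 zmax 0.0737
dropbody 61 mean [ 0.5539 -0.1586  0.0432] circ [ 556.8 -161. ] 10.9 zmax 0.0737
largedrop 203 mean [0.6409 0.0813 0.0742] circ [647.6  80.7] 20.1 zmax 0.1148
tabl 56 mean [0.254  0.2527 0.0015] circ [254.  252.6] 12.2 zmax 0.0068
pen 456 ((623.5611572265625, 245.1510772705078), (181.2313690185547, 94.58512115478516), 0.15870971977710724) zmax [0.00582388 0.01150499] blue [0.581 0.253 0.009]
marker 516 ((381.736083984375, 309.4980163574219), (179.55906677246094, 65.1031265258789), 1.1867151260375977) zmax [0.00975608 0.01810051] blue [nan nan nan]
tray 3924 0.03195557369362456 ((473.3257141113281, 59.200782775878906), (311.62896728515625, 144.59835815429688), 83.08228302001953)
dark (329.79380798339844, 228.94893646240234) ((58.020538330078125, 128.7728271484375), 96.32825469970703) 5259.5
```

View pics/crop1.png

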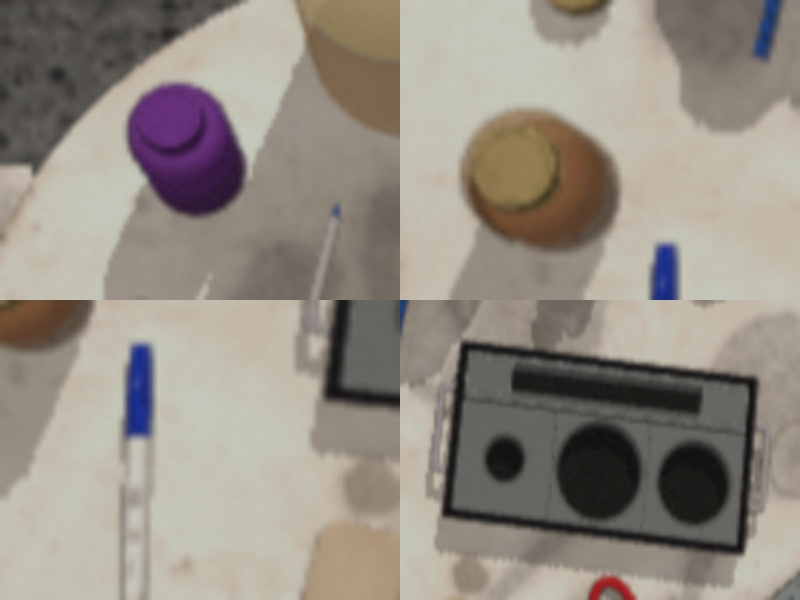

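The crop confirms it: the short amber bottle is brown with a gold cap. The marker is the 5 px (~13 mm) thick one, the ball pen the thin one with a blue tip. Next I'll refine the positions by ray casting.

```bash
cat > m2.py <<'E'
from m import *
hsv=cv2.cvtColor(im,cv2.COLOR_RGB2HSV);g=cv2.cvtColor(im,cv2.COLOR_RGB2GRAY)
def blob(name,mask,box,z,show=True):
    u0,v0,u1,v1=box;s=(mask[v0:v1,u0:u1]*255).astype(np.uint8)
    cs=cv2.findContours(s,cv2.RETR_EXTERNAL,cv2.CHAIN_APPROX_NONE)[0]
    for c in sorted(cs,key=cv2.contourArea)[-3:]:
        if cv2.contourArea(c)<25: continue
        c=c.reshape(-1,2)+[u0,v0]
        P=np.array([cast(u,v,z)[:2] for u,v in c])*1000
        (x,y),(a,b),th=cv2.fitEllipse(P.astype(np.float32))
        print(name,np.round(c.mean(0),1),"xy mm",round(x,1),round(y,1),"axes",round(a,1),round(b,1),"th",round(th,1))
H,S,V=[hsv[...,i].astype(int) for i in range(3)]
blob("cap",(H>18)&(H<30)&(S>90),(190,200,235,250),.118)
blob("pocket",g<48,(282,220,312,245),.032)
blob("pocket",g<48,(311,217,346,255),.032)
blob("pocket",g<48,(347,222,380,256),.032)
blob("groove",g<48,(290,200,375,222),.030)
blob("cup rim",np.isfinite(W[...,2])&(W[...,2]>.05),(355,128,395,172),.066)
blob("dropcap",(g<60),(398,188,420,220),.055)
blob("blue",(H>105)&(H<130)&(S>120),(225,232,250,300),.007)
blob("penblue",(H>95)&(H<130)&(S>100),(245,145,280,210),.004)
z=W[232:302,225:250,2];print(g[240:300:6,228:248])
w=W[195:262,268:392];print("tray rim hi",[np.nanpercentile(w[...,2],q) for q in(50,90,99)])
E
python3 m2.py
```

```text
cap [207.5 222.8] xy mm 480.7 367.1 axes 40.0 41.8 th 126.5
pocket [296.1 232.4] xy mm 464.9 150.0 axes 30.6 32.9 th 176.4
pocket [329.2 235.9] xy mm 454.5 62.4 axes 72.8 73.9 th 149.3
pocket [362.  239.6] xy mm 444.1 -25.5 axes 61.1 61.5 th 1.8
groove [333.  203.8] xy mm 542.1 54.1 axes 4.8 195.8 th 173.2
groove [331.7 211.9] xy mm 519.4 54.3 axes 15.1 266.8 th 173.0
cup rim [376.9 148. ] xy mm 684.5 -68.0 axes 62.7 64.8 th 65.6
blue [237.5 247.7] xy mm 427.4 308.9 axes 8.9 58.2 th 90.5
penblue [258.8 191.3] xy mm 582.7 253.5 axes 6.1 55.3 th 76.4
[[190 188 187 188 188 190 190 175  91  57  55  76 135 189 194 195 193 194
  194 192]
 [186 187 188 190 190 191 175  98  62  72  54  63 115 187 195 194 192 193
  194 193]
 [191 192 193 194 194 192 175  84  49  54  54  60 112 184 188 189 191 190
  193 196]
 [195 195 196 194 194 183 146 145 180 189 182 157 162 190 193 193 193 193
  193 195]
 [191 188 187 187 185 186 182 167 191 195 185 165 169 190 192 192 194 195
  194 193]
 [193 191 190 189 189 178 137 153 153 157 165 163 191 194 195 195 194 194
  194 194]
 [192 191 191 190 189 179 145 165 168 171 172 158 187 193 194 193 194 193
  192 195]
 [191 191 191 190 190 180 147 176 179 191 174 157 187 190 188 189 188 184
  173 165]
 [191 191 191 190 191 179 150 183 191 184 160 158 188 193 193 193 193 194
  194 193]
 [190 191 190 191 190 182 149 144 144 155 183 187 188 191 192 193 193 193
  193 193]]
tray rim hi [np.float64(0.025792969035418292), np.float64(0.03445924064594976), np.float64(0.03801712211870813)]
```

```bash
cat > plan.py <<'E'
"rows from the present pose to a tool-down pose: python3 plan.py x y z jaw_deg grip [step mm]"
import sys
from h import *
from scipy.spatial.transform import Rotation as Ro
def plan(tgt,jaw,grip,step=45):
    o=ctrl.get_obs();p=np.array(o["eef_pos"]);q=o["eef_rot"];R=Ro.from_quat([q[1],q[2],q[3],q[0]])
    best=None
    for k in(0,180):
        a=np.radians(jaw+k);y=np.array([np.cos(a),np.sin(a),0]);z=np.array([0,0,-1.]);x=np.cross(y,z)
        G=Ro.from_matrix(np.stack([x,y,z],1));rv=(R.inv()*G).as_rotvec()
        if best is None or np.linalg.norm(rv)<np.linalg.norm(best[1]): best=(G,rv)
    G,rv=best;d=np.array(tgt)-p
    n=max(1,int(np.ceil(max(np.linalg.norm(d)*1000/step,np.degrees(np.linalg.norm(rv))/7.6))))
    print("from",p.round(4),"d",d.round(4),"turn",np.degrees(rv).round(2),"n",n)
    rows=[]
    for i in range(n):
        k=n-i
        r=np.r_[R.inv().apply((np.array(tgt)-p)/k)/.05,np.degrees((R.inv()*G).as_rotvec()/k)/8].round(2)
        rows.append(r);p=p+R.apply(r[:3]*.05);R=R*Ro.from_rotvec(np.radians(r[3:]*8))
    print("["+",".join("["+",".join(f"{v:g}" for v in r+0.)+f",{grip:g}]" for r in rows)+"]")
if __name__=="__main__":
    a=list(map(float,sys.argv[1:]));plan(a[:3],a[3],a[4],*a[5:])
E
python3 plan.py .435 .36 .40 83.25 0
```

```text
from [0.1515 0.5545 0.4039] d [ 0.2835 -0.1945 -0.0039] turn [-0.09 -0.03 -8.54] n 8
[[-0.81,-0.28,0.01,0,0,-0.13,0],[-0.81,-0.3,0.01,0,0,-0.13,0],[-0.8,-0.31,0.01,0,0,-0.13,0],[-0.8,-0.33,0.01,0,0,-0.14,0],[-0.79,-0.34,0.01,0,0,-0.13,0],[-0.78,-0.35,0.01,0,0,-0.14,0],[-0.77,-0.37,0.01,-0.01,0,-0.13,0],[-0.77,-0.39,0.01,0,0,-0.14,0]]
```

drive_tool([
  [[-0.81,-0.28,0.01,0,0,-0.13,0],[-0.81,-0.3,0.01,0,0,-0.13,0],[-0.8,-0.31,0.01,0,0,-0.13,0],[-0.8,-0.33,0.01,0,0,-0.14,0],[-0.79,-0.34,0.01,0,0,-0.13,0],[-0.78,-0.35,0.01,0,0,-0.14,0],[-0.77,-0.37,0.01,0,0,-0.13,0],[-0.77,-0.39,0.01,0,0,-0.14,0]],
])

```text
time_s: 0.9
eef_pos: [0.4362, 0.3589, 0.4003]
eef_rot: [-0.0, 0.058, 0.998, -0.0]
wrist_force: [0.2, 0.3, 0.4]
opening: 0.998
```

```bash
cat >> h.py <<'E'
from scipy.spatial.transform import Rotation as Ro
def wrist(f):
    o=ctrl.get_obs();c=ctrl.camera("wrist");save(c["pixels"],f"pics/{f}.png")
    T=np.eye(4);q=o["eef_rot"];T[:3,:3]=Ro.from_quat([q[1],q[2],q[3],q[0]]).as_matrix();T[:3,3]=o["eef_pos"]
    M=T@np.array(c["tool_from_camera"])
    c["R"]=M[:3,:3].T;c["t"]=-M[:3,:3].T@M[:3,3];c["M"]=M
    np.savez(f"{f}.npz",**{k:np.array(v) for k,v in c.items()})
    return c
def castc(c,u,v,z):
    K=c["intrinsics"];M=c["M"];d=M[:3,:3]@np.array([(u-K[0,2])/K[0,0],(v-K[1,2])/K[1,1],1]);o=M[:3,3]
    return o+d*(z-o[2])/d[2]
def proj(c,X):
    p=c["intrinsics"]@(c["R"]@np.array(X)+c["t"]);return p[:2]/p[2]
E
python3 - <<'E'
from h import *
c=wrist("w1");o=ctrl.get_obs();print(o["time_s"],o["eef_pos"],o["eef_rot"],o["q"]);print(c["tool_from_camera"],c["intrinsics"])
print(proj(c,[.4807,.3671,.118]),proj(c,[.4807,.3671,0]))
E
```

```text
0.95 [0.44086886 0.35548886 0.40030402] [ 0.00156469  0.05971614  0.99821344 -0.0012132 ] [ 0.47002504  0.16526976  1.63403842 -0.00377458  1.34081181 -0.98040992]
[[-5.67491109e-04 -9.65037231e-01 -2.62112231e-01  6.64602397e-02]
 [ 9.99999533e-01 -7.52529670e-04  6.05573817e-04 -1.47362363e-04]
 [-7.81648510e-04 -2.62111765e-01  9.65037207e-01  3.30563764e-02]
 [ 0.00000000e+00  0.00000000e+00  0.00000000e+00  1.00000000e+00]] [[305.49224947   0.         315.02564309]
 [  0.         305.49224947 208.15191133]
 [  0.           0.           1.        ]]
[330.29362476 254.30618887] [325.70885665 215.9861749 ]
```

View pics/w1.png

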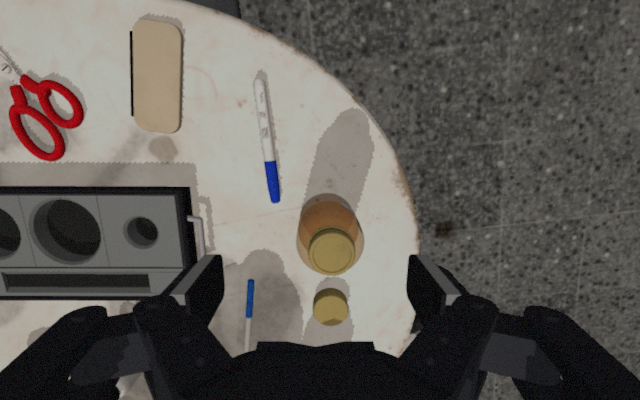

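Wrist view: the bottle cap is at (332,251), predicted (330,254), and the marker lies at (267,140). The dropper pocket (142,232) and bottle pocket (67,231) are also in view. Remeasuring with the arm settled.

```bash
cat >> h.py <<'E'
def blobs(c,name,mask,box,z,amin=25):
    u0,v0,u1,v1=box;s=(mask[v0:v1,u0:u1]*255).astype(np.uint8)
    for k in sorted(cv2.findContours(s,cv2.RETR_EXTERNAL,cv2.CHAIN_APPROX_NONE)[0],key=cv2.contourArea)[-2:]:
        if cv2.contourArea(k)<amin: continue
        k=k.reshape(-1,2)+[u0,v0];P=np.array([castc(c,u,v,z)[:2] for u,v in k])*1000
        (x,y),(a,b),th=cv2.fitEllipse(P.astype(np.float32));r=cv2.minAreaRect(P.astype(np.float32))
        print(name,"px",k.mean(0).round(1),"xy",round(x,1),round(y,1),"axes",round(a,1),round(b,1),"th",round(th,1),"rect",np.round(r[0],1),np.round(r[1],1))
def chan(c):
    h=cv2.cvtColor(c["pixels"],cv2.COLOR_RGB2HSV).astype(int);return h[...,0],h[...,1],h[...,2]
E
python3 - <<'E'
from h import *
c=wrist("w2");H,S,V=chan(c);print(ctrl.get_obs()["eef_pos"])
blobs(c,"cap",(H>20)&(H<30)&(S>110),(300,222,365,278),.118)
blobs(c,"blue",(H>105)&(H<130)&(S>120),(255,150,290,210),.007)
blobs(c,"dropper pocket",V<52,(115,205,172,262),.032)
blobs(c,"bottle pocket",V<52,(25,190,110,270),.032)
blobs(c,"groove",V<52,(0,268,160,298),.030)
print(c["pixels"][250,332],c["pixels"][220,325],c["pixels"][232,142],c["pixels"][205,142])
print("marker ends", [castc(c,u,v,.007).round(4) for u,v in((261,80),(275,201))])
E
```

```text
[0.43869656 0.35711159 0.40018243]
cap px [335.7 241.6] xy 478.1 367.9 axes 40.7 43.6 th 101.5 rect [478.2 368.1] [40.4 42.2]
blue px [275.1 175.2] xy 426.2 308.6 axes 12.6 60.6 th 88.9 rect [429.  308.6] [12.7 50. ]
dropper pocket px [144.7 226.1] xy 464.4 153.4 axes 32.3 33.3 th 163.3 rect [464.6 153.4] [32.8 33.5]
bottle pocket px [ 68.8 225.3] xy 454.1 67.1 axes 73.3 74.4 th 1.4 rect [453.5  66.6] [74.8 74.3]
groove px [ 81.1 293.2] xy 543.0 62.2 axes 6.8 199.2 th 172.5 rect [542.5  48.1] [198.1   7. ]
groove px [ 77.9 275.9] xy 517.4 51.9 axes 17.2 299.7 th 173.2 rect [519.2  54.9] [176.4  21.6]
[141 121  72] [113  81  49] [43 45 43] [106 105 101]
marker ends [array([0.3215, 0.3095, 0.007 ]), array([0.4585, 0.3036, 0.007 ])]
```

```bash
python3 plan.py .479 .3675 .32 83.25 0 40
```

```text
from [0.4387 0.3571 0.4002] d [ 0.0403  0.0104 -0.0802] turn [-0.07  0.06 -0.26] n 3
[[-0.26,0.1,0.53,0,0,-0.01,0],[-0.26,0.1,0.54,0,0,-0.01,0],[-0.25,0.11,0.53,-0.01,0.01,-0.01,0]]
```

drive_tool([
  [[-0.26,0.1,0.53,0,0,-0.01,0],[-0.26,0.1,0.54,0,0,-0.01,0],[-0.25,0.11,0.53,0,0,-0.01,0],[0,0,0,0,0,0,0],[0,0,0,0,0,0,0],[0,0,0,0,0,0,0]],
])

```text
time_s: 1.6
eef_pos: [0.4748, 0.3715, 0.3222]
eef_rot: [0.001, 0.056, 0.998, 0.0]
wrist_force: [0.4, -0.2, 0.2]
opening: 0.996
```

```bash
python3 - <<'E'
from h import *
o=ctrl.get_obs();print(o["eef_pos"],o["eef_rot"],o["dq"])
c=wrist("w3");H,S,V=chan(c)
print(proj(c,[.479,.3675,.118]))
blobs(c,"cap",(H>20)&(H<30)&(S>110),(280,250,400,400),.118)
E
python3 plan.py .479 .3675 .227 83.25 0 30
```

```text
[0.47480622 0.37154782 0.32219086] [6.81931261e-04 5.62945457e-02 9.98413865e-01 4.61463485e-04] [-1.80128168e-03 -1.34111545e-02 -2.96970614e-03 -8.83940715e-05
 -2.42147993e-03 -4.13207798e-05]
[308.87450962 247.20997022]
cap px [311.3 260.7] xy 489.1 367.7 axes 20.1 41.7 th 174.3 rect [490.6 368. ] [38.8 19.4]
cap px [317.1 314.2] xy 528.6 366.7 axes 27.8 33.4 th 85.8 rect [527.8 367. ] [27.3 34. ]
from [0.4749 0.3716 0.3225] d [ 0.0041 -0.0041 -0.0955] turn [0.08 0.11 0.3 ] n 4
[[-0.02,-0.02,0.48,0,0,0.01,0],[-0.02,-0.02,0.48,0,0,0.01,0],[-0.02,-0.02,0.48,0.01,0.01,0.01,0],[-0.03,-0.01,0.47,0,0,0.01,0]]
```

View pics/w3.png

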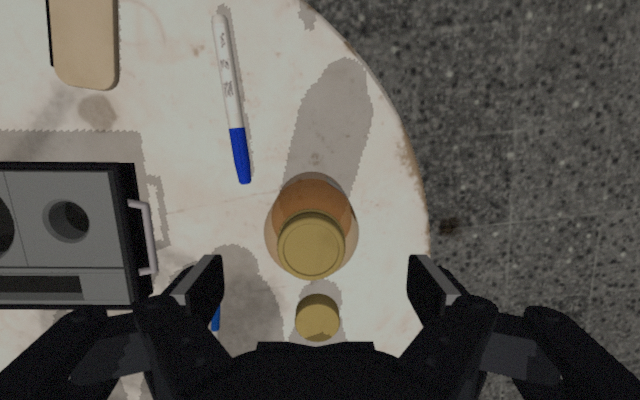

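Cap at (311,246) matches the prediction (309,247) to about 1 mm. Descending and gripping.

drive_tool([
  [[-0.02,-0.02,0.48,0,0,0.01,0],[-0.02,-0.02,0.48,0,0,0.01,0],[-0.02,-0.02,0.48,0.01,0.01,0.01,0],[-0.02,-0.01,0.47,0,0,0.01,0],[0,0,0,0,0,0,0],[0,0,0,0,0,0,0]],
])

```text
time_s: 2.25
eef_pos: [0.4787, 0.3674, 0.2265]
eef_rot: [-0.0, 0.059, 0.998, -0.0]
wrist_force: [1.6, 0.5, 0.7]
opening: 1.001
```

drive_tool([
  [[0,0,0,0,0,0,120],[0,0,0,0,0,0,255],[0,0,0,0,0,0,255],[0,0,0,0,0,0,255],[0,0,0,0,0,0,255],[0,0,0,0,0,0,255],[0,0,-0.1,0,0,0,255],[0,0,-0.3,0,0,0,255],[0,0,0,0,0,0,255]],
])

```text
time_s: 3.15
eef_pos: [0.4795, 0.3676, 0.2479]
eef_rot: [0.001, 0.059, 0.998, 0.0]
wrist_force: [0.9, 0.9, -3.4]
opening: 0.766
```

```bash
python3 - <<'E'
from h import *
o=ctrl.get_obs();print(o["opening"],o["wrist_force"],o["eef_pos"])
E
python3 plan.py .478 .367 .33 83.25 255 45
```

```text
0.7662029169046408 [ 0.86582304  0.9433658  -3.43156784] [0.47946896 0.36762998 0.24790066]
from [0.4795 0.3676 0.2479] d [-0.0015 -0.0006  0.0821] turn [ 0.04  0.11 -0.05] n 2
[[0.01,-0.01,-0.82,0,0.01,0,255],[0.02,0,-0.82,0.01,0,-0.01,255]]
```

```bash
python3 plan.py .440 .17 .32 83.25 255 40
```

```text
from [0.4795 0.3676 0.2479] d [-0.0395 -0.1976  0.0721] turn [ 0.04  0.11 -0.05] n 6
[[0.05,-0.67,-0.24,0,0,0,255],[0.05,-0.67,-0.24,0,0,0,255],[0.05,-0.67,-0.24,0,0,0,255],[0.05,-0.67,-0.24,0,0,0,255],[0.06,-0.67,-0.24,0,0.01,0,255],[0.05,-0.67,-0.25,0.01,0,-0.01,255]]
```

drive_tool([
  [[0.0,-0.1,-0.8,0,0,0,255],[0.05,-0.4,-0.6,0,0,0,255],[0.05,-0.7,0,0,0,0,255],[0.05,-0.8,0,0,0,0,255],[0.05,-0.8,0,0,0,0,255],[0.06,-0.7,0,0,0.01,0,255],[0.05,-0.4,0,0.01,0,-0.01,255],[0,-0.1,0,0,0,0,255],[0,0,0,0,0,0,255],[0,0,0,0,0,0,255]],
])

```text
time_s: 4.15
eef_pos: [0.44, 0.171, 0.3158]
eef_rot: [-0.001, 0.059, 0.998, -0.001]
wrist_force: [0.4, 0.4, -4.2]
opening: 0.766
```

Run:
```python
from h import *
c=wrist("w4");H,S,V=chan(c);o=ctrl.get_obs();print(o["eef_pos"],o["dq"].round(3),o["opening"])
for n,p in dict(b=[.4545,.0624,.032],d=[.4649,.15,.032],c=[.4441,-.0255,.032]).items(): print(n,proj(c,p))
blobs(c,"dark",V<52,(0,150,320,250),.032,200)
```

```text
[0.4399515  0.17120977 0.31567819] [ 0.005  0.004  0.001 -0.001  0.    -0.003] 0.7704908779868579
b [194.13119435 236.99263904]
d [295.1435406  237.06603525]
c [ 92.86885858 236.95715409]
dark px [ 95.  228.7] xy 436.9 -20.4 axes 46.0 66.5 th 175.4 rect [433.7 -20.4] [63.1 44.5]
dark px [195.  226.7] xy 444.4 65.6 axes 52.6 78.9 th 174.4 rect [441.2  65.8] [75.1 49.7]
```

View pics/w4.png

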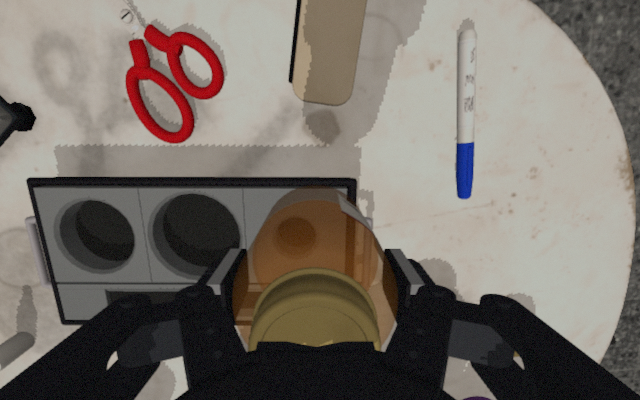

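The bottle pocket mouth spans columns 147–245, centred at (196,236); predicted (194,237), which agrees within 1.5 mm. The bottle hangs upright in the jaws.

```bash
python3 plan.py .455 .0635 .275 83.25 255 30
```

```text
from [0.44   0.1712 0.3157] d [ 0.015  -0.1077 -0.0407] turn [-0.13 -0.13  0.06] n 4
[[-0.14,-0.53,0.2,0,0,0,255],[-0.14,-0.52,0.21,-0.01,-0.01,0,255],[-0.14,-0.53,0.2,0,0,0,255],[-0.13,-0.52,0.21,-0.01,-0.01,0.01,255]]
```

drive_tool([
  [[-0.14,-0.4,0.1,0,0,0,255],[-0.14,-0.6,0.1,-0.01,-0.01,0,255],[-0.14,-0.6,0.2,0,0,0,255],[-0.13,-0.4,0.22,-0.01,-0.01,0.01,255],[0,-0.1,0.2,0,0,0,255],[0,0,0,0,0,0,255],[0,0,0,0,0,0,255],[0,0,0,0,0,0,255]],
])

```text
time_s: 5.0
eef_pos: [0.4548, 0.0639, 0.2751]
eef_rot: [0.0, 0.059, 0.998, 0.0]
wrist_force: [0.2, -0.3, -3.4]
opening: 0.764
```

```bash
python3 - <<'E'
from h import *
c=snap("side");save(cv2.resize(c["pixels"][180:320,230:430],(800,560),interpolation=cv2.INTER_CUBIC),"pics/s1.png")
E
python3 plan.py .455 .0635 .245 83.25 255 15
```

```text
from [0.4548 0.0639 0.2752] d [ 0.0002 -0.0004 -0.0302] turn [0.01 0.05 0.03] n 3
[[0,0,0.2,0,0,0,255],[0,0,0.2,0,0,0,255],[0,-0.01,0.2,0,0.01,0,255]]
```

View pics/s1.png

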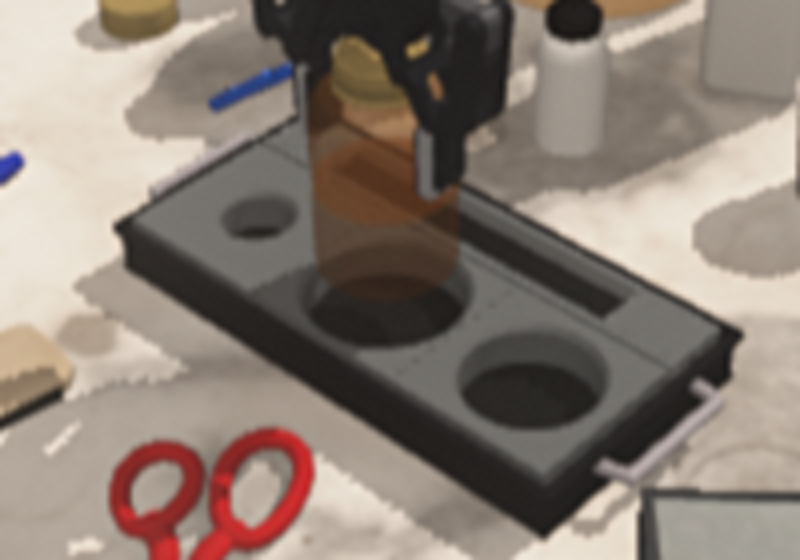

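In the side crop the bottle axis (column ~386) lines up with the pocket (~388). Lowering slowly.

drive_tool([
  [[0,0,0.2,0,0,0,255],[0,0,0.2,0,0,0,255],[0,0,0.2,0,0,0,255],[0,0,0.07,0,0,0,255],[0,0,0.05,0,0,0,255],[0,0,0.02,0,0,0,255],[0,0,0,0,0,0,255]],
])

```text
time_s: 5.75
eef_pos: [0.455, 0.0628, 0.2381]
eef_rot: [0.0, 0.059, 0.998, -0.0]
wrist_force: [-1.0, 0.1, 0.4]
opening: 0.768
```

drive_tool([
  [[0,0,0.02,0,0,0,255],[0,0,0.01,0,0,0,255],[0,0,0,0,0,0,255]],
])

```text
time_s: 6.05
eef_pos: [0.4553, 0.0628, 0.238]
eef_rot: [0.0, 0.059, 0.998, -0.0]
wrist_force: [-8.5, 0.5, 16.9]
opening: 0.765
```

drive_tool([
  [[0,0,-0.02,0,0,0,255],[0,0,0,0,0,0,255],[0,0,0,0,0,0,40],[0,0,0,0,0,0,0],[0,0,0,0,0,0,0],[0,0,0,0,0,0,0],[0,0,-0.3,0,0,0,0],[0,0,-0.8,0,0,0,0],[0,0,-0.9,0,0,0,0]],
])

```text
time_s: 6.95
eef_pos: [0.4539, 0.063, 0.3369]
eef_rot: [-0.002, 0.059, 0.998, 0.0]
wrist_force: [1.4, -0.5, 0.7]
opening: 1.003
```

```bash
python3 plan.py .62 -.03 .36 -6.75 0 45
python3 - <<'E'
from h import *
c=snap("side");save(c["pixels"],"pics/s2.png");W=world(c);w=W[160:300,230:420].reshape(-1,3)
m=(w[:,2]>.105)&(w[:,2]<.15)&(np.hypot(w[:,0]-.455,w[:,1]-.063)<.04);print(m.sum(),np.percentile(w[m,2],[50,90]),w[m].mean(0))
E
```

```text
from [0.4539 0.063  0.3369] d [ 0.1661 -0.093   0.0231] turn [-0.18 -0.18 89.93] n 12
[[-0.29,-0.12,-0.04,0,0,0.94,0],[-0.31,-0.08,-0.04,0,0,0.94,0],[-0.31,-0.04,-0.04,0,0,0.94,0],[-0.32,0,-0.04,0,0,0.94,0],[-0.31,0.04,-0.04,0,0,0.94,0],[-0.31,0.08,-0.04,0,0,0.93,0],[-0.29,0.12,-0.04,0,0,0.94,0],[-0.27,0.16,-0.04,-0.01,0,0.93,0],[-0.25,0.2,-0.04,0,0,0.94,0],[-0.23,0.23,-0.04,-0.01,0,0.93,0],[-0.19,0.25,-0.04,-0.01,-0.01,0.94,0],[-0.16,0.27,-0.03,0,0,0.93,0]]
669 [0.12000919 0.12875548] [0.4506297  0.05615685 0.11869547]
```

Cap top reads 0.129 m, so the bottle is seated on the floor. Before going to the cup I'll check how high and how near the white jug is.

Run:
```python
from m import *
w=W[75:142,320:360].reshape(-1,3);w=w[(w[:,2]>.03)&(w[:,2]<.5)]
for z0 in(.03,.1,.15,.2,.25):
    p=w[(w[:,2]>z0)]
    if len(p)>5: print(z0,len(p),"x",np.percentile(p[:,0],[1,99]).round(3),"y",np.percentile(p[:,1],[1,99]).round(3),p[:,2].max())
```

```text
0.03 1408 x [0.725 0.827] y [-0.005  0.072] 0.20026084438990152
0.1 1139 x [0.726 0.827] y [-0.005  0.07 ] 0.20026084438990152
0.15 734 x [0.729 0.828] y [0.001 0.065] 0.20026084438990152
```

```bash
python3 plan.py .65 -.068 .36 90 0 45
```

```text
from [0.4568 0.0629 0.3454] d [ 0.1932 -0.1309  0.0146] turn [-0.03  0.54 -6.78] n 6
[[-0.69,-0.36,-0.04,0,0.01,-0.14,0],[-0.68,-0.37,-0.04,0,0.01,-0.14,0],[-0.68,-0.38,-0.05,0,0.01,-0.14,0],[-0.67,-0.4,-0.04,0,0.01,-0.14,0],[-0.66,-0.41,-0.05,0,0.01,-0.14,0],[-0.66,-0.42,-0.05,0,0.02,-0.15,0]]
```

drive_tool([
  [[-0.4,-0.2,-0.1,0,0.01,-0.14,0],[-0.68,-0.37,-0.1,0,0.01,-0.14,0],[-0.7,-0.4,-0.05,0,0.01,-0.14,0],[-0.7,-0.42,0,0,0.01,-0.14,0],[-0.7,-0.43,0,0,0.01,-0.14,0],[-0.6,-0.4,0,0,0.01,-0.15,0],[-0.26,-0.12,0,0,0,0,0],[0,0,0,0,0,0,0],[0,0,0,0,0,0,0],[0,0,0,0,0,0,0]],
])

```text
time_s: 8.0
eef_pos: [0.6482, -0.0658, 0.3485]
eef_rot: [-0.005, -0.0, 1.0, 0.0]
wrist_force: [-0.5, -0.9, -0.6]
opening: 1.002
```

Run:
```python
from h import *
c=wrist("w5");o=ctrl.get_obs();print(o["eef_pos"],o["eef_rot"],o["dq"].round(3))
for z in (.066,0): print(proj(c,[.6845,-.068,z]))
print("drop",proj(c,[.556,-.16,.06]))
W=world(c);h=W[...,2];m=(h>.052)&(h<.08)&(np.hypot(W[...,0]-.6845,W[...,1]+.068)<.05)
blobs(c,"rim",m,(0,0,640,400),.066,200)
```

```text
[ 0.64828183 -0.06570868  0.34877668] [-4.44918820e-03 -3.11518269e-04  9.99989992e-01  3.50953951e-04] [ 0.001 -0.004 -0.004  0.     0.001  0.001]
[312.14550055 249.64373151]
[312.60815483 226.27885919]
drop [195.22357649  94.87726833]
rim px [312.6 250.7] xy 686.5 -67.5 axes 63.3 64.5 th 88.7 rect [686.9 -67.7] [64.  63.8]
```

View pics/w5.png

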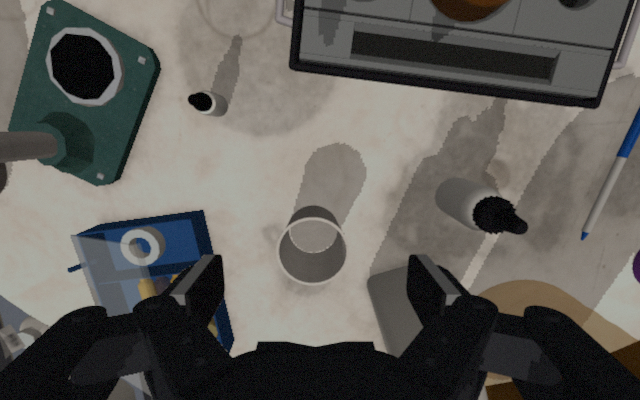

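The cup rim centre is at (312,250) in the wrist view, which casts to (0.6865,-0.0675). The jug edge (370+,265) leaves enough room. Going down.

```bash
python3 plan.py .686 -.0675 .20 90 0 33
```

```text
from [ 0.6483 -0.0657  0.3488] d [ 0.0377 -0.0018 -0.1488] turn [ 0.04 -0.51  0.04] n 5
[[-0.16,-0.01,0.59,0,-0.01,0,0],[-0.15,-0.01,0.59,0,-0.01,0,0],[-0.15,-0.01,0.6,0,-0.01,0,0],[-0.16,0,0.6,0,-0.02,0,0],[-0.15,-0.01,0.59,0.01,-0.01,0,0]]
```

drive_tool([
  [[-0.35,-0.01,0.3,0,-0.01,0,0],[-0.35,-0.01,0.4,0,-0.01,0,0],[-0.07,-0.01,0.6,0,-0.01,0,0],[0,0,0.7,0,-0.02,0,0],[0,-0.01,0.6,0.01,-0.01,0,0],[0,0,0.37,0,0,0,0],[0,0,0,0,0,0,0],[0,0,0,0,0,0,0]],
])

```text
time_s: 8.85
eef_pos: [0.6872, -0.0683, 0.2011]
eef_rot: [0.0, -0.0, 1.0, -0.001]
wrist_force: [0.3, 0.2, 0.3]
opening: 0.998
```

drive_tool([
  [[0,0,0,0,0,0,120],[0,0,0,0,0,0,255],[0,0,0,0,0,0,255],[0,0,0,0,0,0,255],[0,0,0,0,0,0,255],[0,0,0,0,0,0,255]],
])

```text
time_s: 9.45
eef_pos: [0.688, -0.0686, 0.2031]
eef_rot: [0.002, -0.0, 1.0, -0.001]
wrist_force: [0.2, 1.4, 6.1]
opening: 0.728
```

drive_tool([
  [[0,0,-0.2,0,0,0,255],[0,0,-0.6,0,0,0,255],[0,0,-0.8,0,0,0,255],[0.5,0,-0.6,0,0,0,255],[0.8,0,0,0,0,0,255],[0.8,0,0,0,0,0,255],[0.5,0,0,0,0,0,255],[0,0,0,0,0,0,255]],
])

```text
time_s: 10.25
eef_pos: [0.5542, -0.0679, 0.3106]
eef_rot: [-0.001, 0.0, 1.0, -0.0]
wrist_force: [-0.2, 1.4, -0.5]
opening: 0.724
```

```bash
python3 -c "
from h import *;o=ctrl.get_obs();print(o['wrist_force'],o['opening'],o['q'])"; python3 plan.py .49 -.100 .31 -6.75 255 45
```

```text
[-0.15014138  1.39572971 -0.49069673] 0.723777361895834 [-3.34215267e-01  2.47441690e-01  1.73029174e+00 -1.18045251e-03
  1.16519925e+00 -1.90403298e+00]
from [ 0.5542 -0.0679  0.3106] d [-0.0642 -0.0321 -0.0006] turn [ 4.000e-02 -1.000e-01 -8.328e+01] n 11
[[0.12,-0.06,0,0,0,-0.95,255],[0.12,-0.04,0,0,0,-0.95,255],[0.13,-0.03,0,0,0,-0.95,255],[0.13,-0.01,0,0,0,-0.94,255],[0.13,0.01,0,0,0,-0.95,255],[0.13,0.03,0,0,0,-0.94,255],[0.12,0.04,0,0,0,-0.95,255],[0.12,0.06,0,0,0,-0.94,255],[0.11,0.07,0,0,0,-0.95,255],[0.1,0.09,0.01,0.01,0,-0.94,255],[0.08,0.09,0,0,-0.01,-0.95,255]]
```

The short turn would pass the joint 6 limit, so I'll turn the other way.

```bash
python3 - <<'E'
s=open('plan.py').read()
s=s.replace("np.linalg.norm(rv)<np.linalg.norm(best[1])","cost(rv)<cost(best[1])").replace("    best=None\n","    q6=o['q'][5];cost=lambda rv:np.linalg.norm(rv)+100*(abs(q6+rv[2]-(np.arctan2(tgt[1],tgt[0])-np.arctan2(p[1],p[0]))*-1)>2.7)\n    best=None\n")
open('plan.py','w').write(s)
E
python3 plan.py .49 -.100 .31 -6.75 255 45
```

```text
from [ 0.5542 -0.0679  0.3106] d [-0.0642 -0.0321 -0.0006] turn [-1.000e-01 -4.000e-02  9.672e+01] n 13
[[0.1,-0.05,0,0,0,0.93,255],[0.09,-0.06,0,0,0,0.93,255],[0.08,-0.07,0,0,0,0.93,255],[0.07,-0.08,0,0,0,0.93,255],[0.06,-0.09,0,0,0,0.93,255],[0.05,-0.1,0,0,0,0.93,255],[0.04,-0.11,0,0,0,0.93,255],[0.02,-0.11,0,0,0,0.93,255],[0.01,-0.11,0,0,0,0.93,255],[-0.01,-0.11,0,0,0,0.93,255],[-0.02,-0.11,0,0,0,0.93,255],[-0.04,-0.1,0.01,-0.01,0,0.93,255],[-0.05,-0.1,0,0,0,0.93,255]]
```

drive_tool([
  [[0.1,-0.05,0,0,0,0.93,255],[0.09,-0.06,0,0,0,0.93,255],[0.08,-0.07,0,0,0,0.93,255],[0.07,-0.08,0,0,0,0.93,255],[0.06,-0.09,0,0,0,0.93,255],[0.05,-0.1,0,0,0,0.93,255],[0.04,-0.11,0,0,0,0.93,255],[0.02,-0.11,0,0,0,0.93,255],[0.01,-0.11,0,0,0,0.93,255],[-0.01,-0.11,0,0,0,0.93,255]],
])

```text
time_s: 11.25
eef_pos: [0.5081, -0.0932, 0.3111]
eef_rot: [0.001, 0.607, 0.795, -0.0]
wrist_force: [0.2, -0.9, 0.3]
opening: 0.733
```

drive_tool([
  [[-0.02,-0.11,0,0,0,0.93,255],[-0.04,-0.1,0,0,0,0.93,255],[-0.05,-0.1,0,0,0,0.93,255],[0,0,0,0,0,0,255],[0,0,0,0,0,0,255],[0,0,0,0,0,0,255]],
])

```text
time_s: 11.85
eef_pos: [0.4933, -0.1006, 0.3105]
eef_rot: [0.001, 0.747, 0.665, -0.0]
wrist_force: [0.0, 0.2, -1.2]
opening: 0.727
```

```bash
python3 - <<'E'
from h import *
c=wrist("w6");o=ctrl.get_obs();print(o["eef_pos"],o["q"])
print("c",proj(c,[.4441,-.0255,.032]),"d",proj(c,[.4649,.15,.032]))
E
python3 plan.py .4445 -.0245 .265 -6.75 255 30
```

```text
[ 0.49325347 -0.10056082  0.31033713] [-4.37099757e-01  1.30832165e-01  1.86955076e+00 -7.97674377e-04
  1.14024970e+00 -3.21494796e-01]
c [240.47982856 121.21026465] d [ 223.09425896 -174.61140857]
from [ 0.4933 -0.1006  0.3103] d [-0.0488  0.0761 -0.0453] turn [0.04 0.06 0.15] n 4
[[0.35,-0.29,0.23,0,0,0,255],[0.35,-0.28,0.22,0,0,0.01,255],[0.35,-0.29,0.23,0,0,0,255],[0.35,-0.29,0.22,0,0.01,0.01,255]]
```

View pics/w6.png

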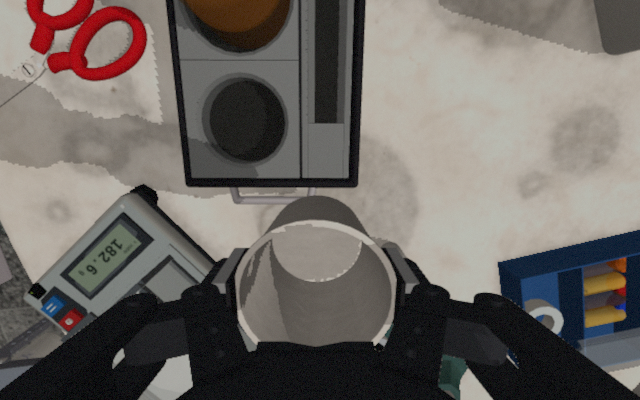

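The cup pocket mouth spans (203–288, 74–163), centred at (245,119), against a prediction of (240,121). That shifts the target by up to +4 mm in x and +2 mm in y, so I'll split the difference and look again just above it.

drive_tool([
  [[0.35,-0.2,0.13,0,0,0,255],[0.4,-0.28,0.22,0,0,0.01,255],[0.37,-0.29,0.23,0,0,0,255],[0.3,-0.25,0.22,0,0.01,0.01,255],[0,-0.1,0.1,0,0,0,255],[0,0,0,0,0,0,255],[0,0,0,0,0,0,255]],
])

```text
time_s: 12.6
eef_pos: [0.4464, -0.0241, 0.2656]
eef_rot: [0.001, 0.748, 0.663, 0.001]
wrist_force: [0.3, 0.0, -1.4]
opening: 0.733
```

Run:
```python
from h import *
o=ctrl.get_obs();print(o["eef_pos"])
s=snap("side");a=cv2.resize(s["pixels"][200:320,300:440],(420,360),interpolation=cv2.INTER_CUBIC)
t=snap("top");b=cv2.resize(t["pixels"][190:290,270:390],(360,300),interpolation=cv2.INTER_CUBIC);b=cv2.copyMakeBorder(b,0,60,0,0,cv2.BORDER_CONSTANT)
save(np.hstack([a,b]),"pics/s3.png")
```

```text
[ 0.44639026 -0.02414136  0.26562754]
```

View pics/s3.png

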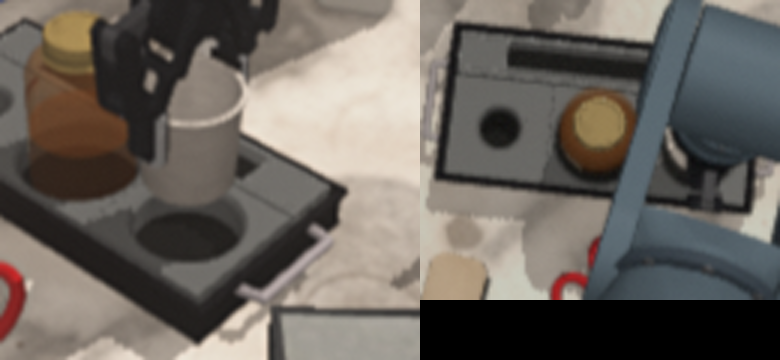

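Side crop: bottle upright in its pocket; the cup axis (190) lines up with its pocket (190). Lowering.

drive_tool([
  [[0,0,0.3,0,0,0,255],[0,0,0.3,0,0,0,255],[0,0,0.2,0,0,0,255],[0,0,0.1,0,0,0,255],[0,0,0.05,0,0,0,255],[0,0,0,0,0,0,255]],
])

```text
time_s: 13.3
eef_pos: [0.4458, -0.0236, 0.2176]
eef_rot: [-0.0, 0.748, 0.663, 0.0]
wrist_force: [0.1, -0.7, 0.6]
opening: 0.726
```

drive_tool([
  [[0,0,0.04,0,0,0,255],[0,0,0.03,0,0,0,255],[0,0,0.02,0,0,0,255],[0,0,0,0,0,0,255]],
])

```text
time_s: 13.7
eef_pos: [0.4458, -0.0235, 0.2132]
eef_rot: [0.0, 0.748, 0.663, 0.0]
wrist_force: [-0.4, -0.6, 0.7]
opening: 0.723
```

drive_tool([
  [[0,0,0.02,0,0,0,255],[0,0,0.02,0,0,0,255],[0,0,0,0,0,0,255]],
])

```text
time_s: 14.0
eef_pos: [0.4462, -0.0234, 0.2129]
eef_rot: [-0.0, 0.748, 0.664, 0.0]
wrist_force: [-6.7, 2.3, 22.6]
opening: 0.726
```

drive_tool([
  [[0,0,-0.03,0,0,0,255],[0,0,0,0,0,0,40],[0,0,0,0,0,0,0],[0,0,0,0,0,0,0],[0,0,0,0,0,0,0],[0,0,-0.4,0,0,0,0],[0,0,-0.8,0,0,0,0],[0,0,-0.8,0,0,0,0]],
])

```text
time_s: 14.8
eef_pos: [0.4451, -0.0234, 0.3128]
eef_rot: [-0.001, 0.748, 0.663, -0.0]
wrist_force: [0.9, 0.2, -0.6]
opening: 1.001
```

```bash
python3 plan.py .54 -.16 .32 -6.75 0 45
python3 - <<'E'
from h import *
c=snap("side");W=world(c);save(c["pixels"],"pics/s4.png");w=W[180:330,300:460].reshape(-1,3)
m=(w[:,2]>.06)&(w[:,2]<.12)&(np.hypot(w[:,0]-.446,w[:,1]+.024)<.045);p=w[m];print(m.sum(),np.percentile(p[:,2],[50,90,98]),cv2.minEnclosingCircle((p[:,:2]*1000).astype(np.float32)))
E
```

```text
from [ 0.4451 -0.0234  0.3128] d [ 0.0949 -0.1366  0.0072] turn [-0.15 -0.06 -0.15] n 4
[[-0.62,0.55,-0.04,0,0,0,0],[-0.62,0.55,-0.04,-0.01,0,-0.01,0],[-0.62,0.56,-0.04,0,0,0,0],[-0.63,0.55,-0.03,-0.01,-0.01,-0.01,0]]
566 [0.06965871 0.07647417 0.0778187 ] ((446.58099365234375, -24.25543785095215), 34.68280792236328)
```

Cup rim reads 0.077 m, so it's seated. On to the dropper.

drive_tool([
  [[-0.4,0.35,-0.04,0,0,0,0],[-0.62,0.55,-0.04,-0.01,0,-0.01,0],[-0.62,0.56,-0.04,0,0,0,0],[-0.6,0.5,-0.03,-0.01,-0.01,-0.01,0],[-0.25,0.25,0,0,0,0,0],[0,0,0,0,0,0,0],[0,0,0,0,0,0,0],[0,0,0,0,0,0,0]],
])

```text
time_s: 15.65
eef_pos: [0.5399, -0.1593, 0.3195]
eef_rot: [0.001, 0.747, 0.665, 0.0]
wrist_force: [-0.3, -0.9, -1.1]
opening: 0.998
```

Run:
```python
from h import *
c=wrist("w7");o=ctrl.get_obs();print(o["eef_pos"],o["dq"].round(3))
print(proj(c,[.556,-.16,.066]),proj(c,[.556,-.16,0]))
W=world(c);h=W[...,2];m=(h>.02)&(h<.08)&(np.hypot(W[...,0]-.556,W[...,1]+.16)<.03);p=W[m]
print(m.sum(),p.mean(0));p2=p[p[:,2]>.045];print(p2.mean(0),p2[:,2].max())
blobs(c,"top",m&(h>.055),(0,0,640,400),.062)
blobs(c,"all",m&(h<.046),(0,0,640,400),.03)
u,v=proj(c,[.556,-.16,.04]).astype(int)
save(cv2.resize(c["pixels"][max(0,v-60):v+60,u-80:u+80],(640,480)),"pics/w7c.png")
print(u,v)
```

```text
[ 0.53995393 -0.1592331   0.31972905] [ 0.003 -0.004 -0.004 -0.002 -0.001  0.   ]
[336.29626993 214.71657616] [331.46970132 195.4146029 ]
549 [ 0.55911949 -0.15805836  0.04448576]
[ 0.55941642 -0.15968319  0.05595998] 0.06501773583926657
top px [340.6 213.4] xy 559.5 -160.6 axes 8.9 10.6 th 6.4 rect [ 559.7 -160.5] [ 9.3 10.2]
all px [337.3 203.2] xy 559.7 -161.5 axes 19.1 23.9 th 10.4 rect [ 559.1 -160.4] [20.9 20.8]
334 205
```

View pics/w7c.png

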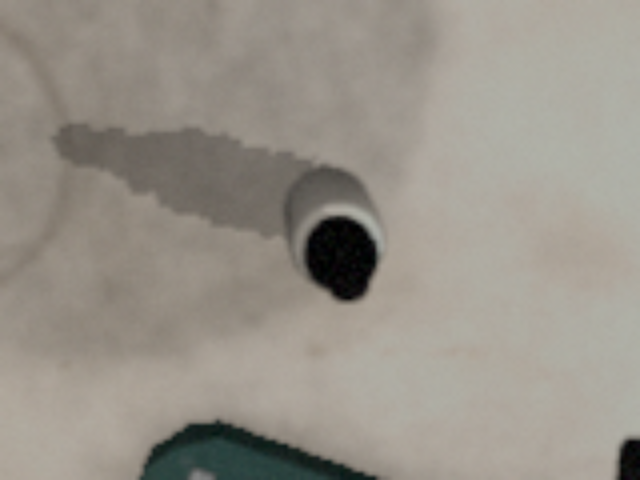

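The dropper stands alone: body (335,215), cap (340,255) in the crop. The wrist casts it to (0.5595,-0.1605), the top camera to (0.556,-0.160). The jaws close along x, so they centre that difference.

```bash
python3 plan.py .5585 -.1605 .198 -6.75 0 33
```

```text
from [ 0.54   -0.1592  0.3197] d [ 0.0185 -0.0013 -0.1217] turn [0.11 0.02 0.07] n 4
[[0,0.09,0.61,0,0,0,0],[0.01,0.09,0.61,0,0,0,0],[0,0.09,0.61,0.01,0,0,0],[0.01,0.1,0.61,0,0,0.01,0]]
```

drive_tool([
  [[0,0.18,0.4,0,0,0,0],[0.01,0.19,0.6,0,0,0,0],[0.01,0,0.6,0.01,0,0,0],[0,0,0.5,0,0,0.01,0],[0,0,0.34,0,0,0,0],[0,0,0,0,0,0,0],[0,0,0,0,0,0,0],[0,0,0,0,0,0,120]],
])

```text
time_s: 16.5
eef_pos: [0.5599, -0.1616, 0.1997]
eef_rot: [0.002, 0.748, 0.664, 0.001]
wrist_force: [0.7, -0.0, -0.3]
opening: 0.855
```

drive_tool([
  [[0,0,0,0,0,0,180],[0,0,0,0,0,0,255],[0,0,0,0,0,0,255],[0,0,0,0,0,0,255],[0,0,0,0,0,0,255],[0,0,0,0,0,0,255]],
])

```text
time_s: 17.1
eef_pos: [0.5596, -0.1618, 0.1988]
eef_rot: [0.001, 0.748, 0.664, 0.0]
wrist_force: [0.8, 0.2, 4.9]
opening: 0.202
```

drive_tool([
  [[0,0,-0.3,0,0,0,255],[0,0,-0.7,0,0,0,255],[0,0,-0.8,0,0,0,255],[0,0,-0.8,0,0,0,255],[0,0,-0.6,0,0,0,255],[0,0,0,0,0,0,255]],
])

```text
time_s: 17.7
eef_pos: [0.5603, -0.162, 0.3645]
eef_rot: [0.006, 0.748, 0.664, 0.002]
wrist_force: [0.6, -1.0, 0.4]
opening: 0.204
```

```bash
python3 plan.py .50 .09 .36 -6.75 255 43
```

```text
from [ 0.5603 -0.162   0.3645] d [-0.0603  0.252  -0.0045] turn [ 0.62  0.26 -0.04] n 7
[[0.69,-0.26,0.01,0.01,0,0,255],[0.7,-0.26,0.01,0.01,0.01,0,255],[0.69,-0.26,0.01,0.01,0,0,255],[0.7,-0.25,0.01,0.01,0.01,0,255],[0.69,-0.26,0.01,0.01,0,0,255],[0.7,-0.25,0.01,0.01,0.01,0,255],[0.69,-0.26,0.01,0.02,0,-0.01,255]]
```

drive_tool([
  [[0.4,-0.15,0.01,0,0,0,255],[0.7,-0.26,0.01,0.01,0.01,0,255],[0.75,-0.28,0.01,0.01,0,0,255],[0.75,-0.28,0.01,0,0.01,0,255],[0.75,-0.28,0.01,0,0,0,255],[0.7,-0.25,0.01,0,0,0,255],[0.6,-0.2,0.01,0,0,0,255],[0.2,-0.1,0,0,0,0,255],[0,0,0,0,0,0,255],[0,0,0,0,0,0,255]],
])

```text
time_s: 18.7
eef_pos: [0.4982, 0.0898, 0.3543]
eef_rot: [-0.001, 0.748, 0.664, -0.0]
wrist_force: [-1.0, -0.3, 0.0]
opening: 0.203
```

```bash
python3 - <<'E'
from h import *
c=wrist("w8");o=ctrl.get_obs();print(o["eef_pos"],o["eef_rot"],o["opening"])
print("d",proj(c,[.4649,.15,.032]),proj(c,[.4665,.1515,.032]))
H,S,V=chan(c);u,v=proj(c,[.4649,.15,.032]).astype(int)
blobs(c,"pocket",V<52,(u-35,v-35,u+35,v+35),.032,100)
save(c["pixels"],"pics/w8b.png")
E
python3 plan.py .4665 .151 .285 -6.75 255 30
```

```text
[0.49846504 0.08932914 0.3544965 ] [-1.16056419e-03  7.48013593e-01  6.63682388e-01 -6.80067955e-05] 0.20255066401321217
d [272.49807024 137.50171609] [273.96240358 135.63368114]
pocket px [276.2 136.7] xy 468.3 150.1 axes 30.5 32.9 th 172.2 rect [468.4 150. ] [32.1 31.7]
from [0.4985 0.0893 0.3545] d [-0.032   0.0617 -0.0695] turn [-0.1  -0.08 -0.09] n 4
[[0.29,-0.19,0.35,0,0,0,255],[0.29,-0.2,0.35,0,0,0,255],[0.28,-0.19,0.35,-0.01,-0.01,-0.01,255],[0.29,-0.2,0.34,0,0,0,255]]
```

View pics/w8.png

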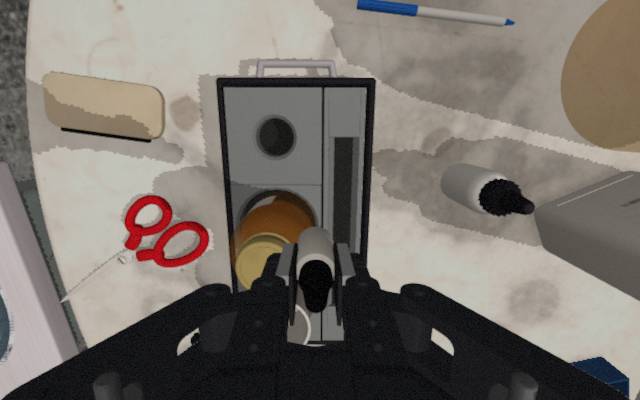

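The dropper hangs straight in the jaws, and the pocket is at (276,137), which casts to (0.468,0.150). I'll go to (0.467,0.1505).

drive_tool([
  [[0.35,-0.25,0,0,0,0,255],[0.4,-0.28,0.1,0,0,0,255],[0.38,-0.24,0.3,0,0,0,255],[0.02,0,0.5,0,0,0,255],[0,0,0.5,0,0,0,255],[0,0,0.4,0,0,0,255],[0,0,0.3,0,0,0,255],[0,0,0,0,0,0,255],[0,0,0,0,0,0,255]],
])

```text
time_s: 19.65
eef_pos: [0.4674, 0.151, 0.2501]
eef_rot: [-0.001, 0.748, 0.663, 0.0]
wrist_force: [-0.2, -0.5, -0.3]
opening: 0.21
```

```bash
python3 - <<'E'
from h import *
o=ctrl.get_obs();print(o["eef_pos"])
s=snap("side");save(cv2.resize(s["pixels"][190:270,240:360],(600,400),interpolation=cv2.INTER_CUBIC),"pics/s5.png")
E
python3 plan.py .467 .1505 .212 -6.75 255 15
```

```text
[0.46738402 0.15101099 0.25011198]
from [0.4676 0.1512 0.2507] d [-0.0006 -0.0007 -0.0387] turn [-0.02 -0.11 -0.13] n 3
[[-0.01,0,0.26,0,0,-0.01,255],[0,-0.01,0.26,0,-0.01,0,255],[-0.01,0,0.25,0,0,-0.01,255]]
```

View pics/s5.png

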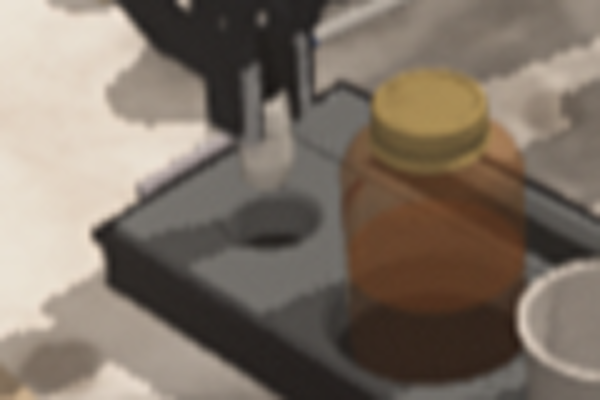

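The dropper axis (268) sits about 9 crop px left of the pocket centre (277), roughly 2.5 mm. I'll correct +1.5 mm in x and -2 mm in y, then lower.

drive_tool([
  [[-0.04,0.03,0.2,0,0,0,255],[0,0,0.26,0,0,0,255],[0,0,0.2,0,0,0,255],[0,0,0.1,0,0,0,255],[0,0,0.04,0,0,0,255],[0,0,0.02,0,0,0,255],[0,0,0,0,0,0,255]],
])

```text
time_s: 20.4
eef_pos: [0.4682, 0.1499, 0.2091]
eef_rot: [-0.001, 0.748, 0.664, 0.0]
wrist_force: [-0.3, -1.0, -0.1]
opening: 0.206
```

drive_tool([
  [[0,0,0.02,0,0,0,255],[0,0,0.01,0,0,0,255],[0,0,0,0,0,0,255]],
])

```text
time_s: 20.7
eef_pos: [0.4685, 0.15, 0.2088]
eef_rot: [-0.001, 0.748, 0.664, 0.001]
wrist_force: [-3.7, -0.3, 9.6]
opening: 0.21
```

drive_tool([
  [[0,0,-0.01,0,0,0,255],[0,0,0,0,0,0,150],[0,0,0,0,0,0,80],[0,0,0,0,0,0,0],[0,0,0,0,0,0,0],[0,0,0,0,0,0,0],[0,0,-0.4,0,0,0,0],[0,0,-0.8,0,0,0,0],[0,0,-0.8,0,0,0,0],[0,0,0,0,0,0,0]],
])

```text
time_s: 21.7
eef_pos: [0.4705, 0.1499, 0.3136]
eef_rot: [0.002, 0.748, 0.664, 0.004]
wrist_force: [0.8, -0.7, 0.1]
opening: 1.004
```

```bash
python3 - <<'E'
from h import *
c=snap("side");W=world(c);w=W[180:280,230:340].reshape(-1,3)
m=(w[:,2]>.045)&(w[:,2]<.12)&(np.hypot(w[:,0]-.467,w[:,1]-.151)<.02);p=w[m];print(m.sum(),np.percentile(p[:,2],[50,90,98]),p.mean(0))
E
python3 plan.py .395 .285 .32 87.5 0 43
```

```text
123 [0.058052   0.07407559 0.07786026] [0.46505164 0.14690752 0.05880946]
from [0.4695 0.1497 0.311 ] d [-0.0745  0.1353  0.009 ] turn [ 0.11 -0.37 85.7 ] n 12
[[0.21,-0.15,-0.02,0,0,0.89,0],[0.19,-0.17,-0.01,0,0,0.89,0],[0.17,-0.2,-0.02,0,0,0.89,0],[0.14,-0.22,-0.01,0,-0.01,0.89,0],[0.11,-0.23,-0.02,0,0,0.89,0],[0.08,-0.24,-0.01,0,-0.01,0.89,0],[0.05,-0.25,-0.02,0,0,0.9,0],[0.02,-0.26,-0.01,0,-0.01,0.89,0],[-0.01,-0.26,-0.02,0,0,0.9,0],[-0.04,-0.25,-0.01,0,-0.01,0.89,0],[-0.08,-0.25,-0.02,0,0,0.9,0],[-0.1,-0.23,-0.01,0.01,-0.01,0.89,0]]
```

Dropper top reads ~0.076 m, so it's seated. Now the marker.

drive_tool([
  [[0.21,-0.15,-0.02,0,0,0.89,0],[0.19,-0.17,-0.01,0,0,0.89,0],[0.17,-0.2,-0.02,0,0,0.89,0],[0.14,-0.22,-0.01,0,-0.01,0.89,0],[0.11,-0.23,-0.02,0,0,0.89,0],[0.08,-0.24,-0.01,0,-0.01,0.89,0],[0.05,-0.25,-0.02,0,0,0.9,0],[0.02,-0.26,-0.01,0,-0.01,0.89,0],[-0.01,-0.26,-0.02,0,0,0.9,0],[-0.04,-0.25,-0.01,0,-0.01,0.89,0]],
])

```text
time_s: 22.75
eef_pos: [0.4056, 0.2627, 0.3143]
eef_rot: [0.001, 0.995, 0.101, -0.004]
wrist_force: [1.1, -0.1, -0.3]
opening: 1.001
```

drive_tool([
  [[-0.08,-0.25,-0.02,0,0,0.9,0],[-0.1,-0.23,-0.01,0.01,-0.01,0.89,0],[0,0,0,0,0,0,0],[0,0,0,0,0,0,0],[0,0,0,0,0,0,0]],
])

```text
time_s: 23.25
eef_pos: [0.3941, 0.2844, 0.3167]
eef_rot: [0.0, 1.0, -0.021, -0.004]
wrist_force: [0.7, 0.9, 0.2]
opening: 1.001
```

Run:
```python
from h import *
c=wrist("w9");o=ctrl.get_obs();print(o["eef_pos"],o["q"][5])
W=world(c);h=W[...,2];H,S,V=chan(c)
print([proj(c,p) for p in ([.39,.309,.007],[.32,.31,.007],[.46,.306,.007])])
m=(h>.0045)&(h<.03)&(np.abs(W[...,0]-.39)<.09)&(np.abs(W[...,1]-.309)<.02)
n,l,st,_=cv2.connectedComponentsWithStats(m.astype(np.uint8));k=1+st[1:,4].argmax();p=W[l==k]
print(st[k],cv2.minAreaRect((p[:,:2]*1000).astype(np.float32)),np.percentile(p[:,2],[50,95]),np.polyfit(p[:,0],p[:,1],1))
blobs(c,"blue",(H>105)&(H<130)&(S>120),(200,0,460,400),.008,80)
```

```text
[0.39416169 0.28441809 0.31685784] 1.9912234817957617
[array([288.78115234, 201.68753113]), array([292.33254381, 269.9762371 ]), array([287.02293105, 123.72557695])]
[ 279  131   21  147 2115] ((383.72625732421875, 308.4332275390625), (14.37830638885498, 140.19496154785156), 89.42806243896484) [0.01081593 0.01343101] [-0.01398248  0.31343114]
blue px [286.9 160.4] xy 425.8 308.2 axes 13.1 62.9 th 89.1 rect [428.2 308.2] [13.1 50.1]
```

View pics/w9.png

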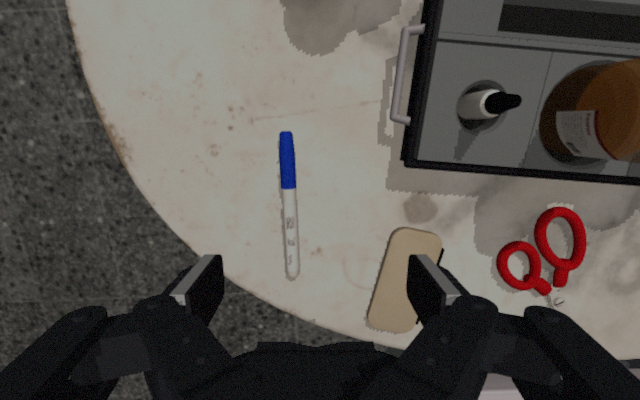

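The marker runs (287,131)–(292,278): 140 × 14.4 mm, centre (0.384,0.3085), axis -0.7°. The sizes match.

```bash
python3 plan.py .384 .3085 .177 89.3 0 33
```

```text
from [0.3942 0.2844 0.3169] d [-0.0102  0.0241 -0.1399] turn [ 0.03  0.42 -1.71] n 5
[[-0.04,-0.09,0.56,0,0.01,-0.04,0],[-0.04,-0.1,0.56,0,0.01,-0.04,0],[-0.04,-0.1,0.56,0,0.01,-0.04,0],[-0.04,-0.09,0.56,0,0.01,-0.05,0],[-0.05,-0.1,0.56,0,0.01,-0.04,0]]
```

drive_tool([
  [[-0.07,-0.16,0.4,0,0.01,-0.04,0],[-0.07,-0.16,0.6,0,0.01,-0.04,0],[-0.07,-0.16,0.6,0,0.01,-0.04,0],[0,0,0.56,0,0.01,-0.05,0],[0,0,0.34,0,0.01,-0.04,0],[0,0,0.22,0,0,0,60],[0,0,0,0,0,0,120],[0,0,0,0,0,0,120]],
])

```text
time_s: 24.1
eef_pos: [0.3844, 0.3092, 0.1818]
eef_rot: [-0.0, 1.0, -0.007, 0.0]
wrist_force: [0.1, -0.6, -0.6]
opening: 0.536
```

drive_tool([
  [[0,0,0.09,0,0,0,160],[0,0,0,0,0,0,200],[0,0,0,0,0,0,255],[0,0,0,0,0,0,255],[0,0,0,0,0,0,255],[0,0,0,0,0,0,255],[0,0,0,0,0,0,255]],
])

```text
time_s: 24.8
eef_pos: [0.3842, 0.3094, 0.1775]
eef_rot: [-0.0, 1.0, -0.007, 0.001]
wrist_force: [-0.9, -0.6, 6.3]
opening: 0.129
```

The grip is good. But at the groove centre the gripper body would reach the seated bottle's cap. So I'll release and regrip 46 mm towards the blue end, so that the hand sits beside the bottle when placing.

drive_tool([
  [[0,0,0,0,0,0,180],[0,0,0,0,0,0,120],[0,0,0,0,0,0,120],[0.4,0,0,0,0,0,120],[0.52,0,0,0,0,0,120],[0,0,0,0,0,0,120],[0,0,0,0,0,0,180],[0,0,0,0,0,0,255],[0,0,0,0,0,0,255],[0,0,0,0,0,0,255]],
])

```text
time_s: 25.8
eef_pos: [0.4292, 0.3087, 0.1767]
eef_rot: [0.0, 1.0, -0.007, -0.0]
wrist_force: [-0.8, 0.2, -1.1]
opening: 0.146
```

drive_tool([
  [[0,0,0,0,0,0,255],[0,0,0,0,0,0,255],[0,0,-0.2,0,0,0,255],[0,0,-0.6,0,0,0,255],[0,0,-0.8,0,0,0,255],[0,0,-0.8,0,0,0,255],[0,0,-0.8,0,0,0,255],[0,0,0,0,0,0,255],[0,0,0,0,0,0,255]],
])

```text
time_s: 26.7
eef_pos: [0.4301, 0.3088, 0.3387]
eef_rot: [-0.001, 1.0, -0.007, 0.002]
wrist_force: [0.6, -0.4, -0.5]
opening: 0.144
```

```bash
python3 - <<'E'
from h import *
c=wrist("w10");o=ctrl.get_obs();print(o["eef_pos"],o["q"],o["opening"])
s=snap("side");save(np.hstack([c["pixels"],s["pixels"]])[::1,:][:, :],"pics/full10.png")
a=cv2.resize(np.vstack([c["pixels"],s["pixels"]]),(480,600));save(a,"pics/v10.png")
E
python3 plan.py .50 .17 .345 -6.75 255 43
```

```text
[0.42958251 0.30852676 0.337044  ] [ 3.98261358e-01  1.50697518e-01  1.78636954e+00 -1.37656741e-04
  1.20400741e+00  1.98315719e+00] 0.14400704717919185
from [0.4293 0.3084 0.3361] d [ 0.0707 -0.1384  0.0089] turn [-2.000e-02  9.000e-02 -8.405e+01] n 12
[[0.12,0.23,-0.01,0,0,-0.88,255],[0.09,0.24,-0.02,0,0,-0.88,255],[0.06,0.25,-0.01,0,0,-0.87,255],[0.03,0.26,-0.02,0,0,-0.88,255],[0,0.26,-0.01,0,0,-0.87,255],[-0.03,0.26,-0.02,0,0,-0.88,255],[-0.06,0.25,-0.01,0,0,-0.87,255],[-0.09,0.24,-0.02,0,0,-0.88,255],[-0.12,0.23,-0.01,0,0,-0.87,255],[-0.15,0.21,-0.02,0,0,-0.88,255],[-0.18,0.19,-0.01,0,0,-0.87,255],[-0.2,0.17,-0.02,-0.01,0.01,-0.88,255]]
```

View pics/v10.png

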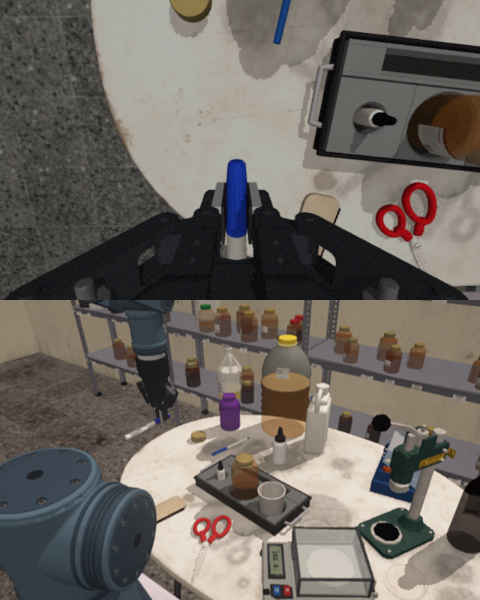

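The marker is held by the blue cap, with the white end reaching back towards the robot. Moving over to the tray and turning.

drive_tool([
  [[0.12,0.23,-0.01,0,0,-0.88,255],[0.09,0.24,-0.02,0,0,-0.88,255],[0.06,0.25,-0.01,0,0,-0.87,255],[0.03,0.26,-0.02,0,0,-0.88,255],[0,0.26,-0.01,0,0,-0.87,255],[-0.03,0.26,-0.02,0,0,-0.88,255],[-0.06,0.25,-0.01,0,0,-0.87,255],[-0.09,0.24,-0.02,0,0,-0.88,255],[-0.12,0.23,-0.01,0,0,-0.87,255],[-0.15,0.21,-0.02,0,0,-0.88,255]],
])

```text
time_s: 27.8
eef_pos: [0.4886, 0.193, 0.3424]
eef_rot: [-0.001, 0.821, 0.57, -0.002]
wrist_force: [0.3, -0.2, -0.0]
opening: 0.146
```

drive_tool([
  [[-0.18,0.19,-0.01,0,0,-0.87,255],[-0.2,0.17,-0.02,0,0.01,-0.88,255],[0,0,0,0,0,0,255],[0,0,0,0,0,0,255],[0,0,0,0,0,0,255]],
])

```text
time_s: 28.3
eef_pos: [0.5001, 0.1705, 0.345]
eef_rot: [-0.001, 0.748, 0.664, -0.0]
wrist_force: [0.3, -0.2, 0.1]
opening: 0.147
```

```bash
cat > mk.py <<'E'
from h import *
o=ctrl.get_obs();P=o["eef_pos"];print(P,o["eef_rot"],o["opening"])
c=snap("side");W=world(c);H,S,V=chan(c)
d=W-P;m=(np.abs(d[...,2]+.165)<.045)&(np.abs(d[...,0])<.06)&(d[...,1]<-.015)&(d[...,1]>-.14)&(V>110)&(S<70)&(W[...,2]>.06)
p=W[m];print(m.sum())
if m.sum()>8:
    print("white mean",p.mean(0).round(4),"y range",np.percentile(p[:,1],[2,98]).round(3),"dz/dy",np.polyfit(p[:,1],p[:,2],1)[0].round(3),"dx/dy",np.polyfit(p[:,1],p[:,0],1)[0].round(3))
E
python3 mk.py
python3 - <<'E'
from h import *
c=wrist("w11");H,S,V=chan(c)
print([proj(c,p) for p in([.519,.0545,.03],[.529,.143,.03],[.509,-.034,.03])])
W=world(c);h=W[...,2]
m=(h>.022)&(h<.0295)&(V<52)
blobs(c,"groove",(V<52)&(h<.04)&(h>.02),(250,0,400,230),.028,300)
print(ctrl.get_obs()["q"])
E
python3 plan.py .529 .1125 .28 -6.75 255 30
```

```text
[0.50006448 0.17049852 0.34503767] [-9.45813061e-04  7.48086317e-01  6.63600760e-01 -4.88982281e-06] 0.14716051638662814
311
white mean [0.4872 0.0962 0.1799] y range [0.056 0.143] dz/dy 0.029 dx/dy 0.115
[array([346.761829  , 303.61103082]), array([348.6137122 , 222.22524344]), array([345.15951543, 374.02883631])]
groove px [331.  181.1] xy 647.0 230.2 axes 113.4 220.6 th 0.0 rect [499.2 169.1] [ 59.9 121.3]
[1.03512219e-01 1.39584358e-01 1.78042058e+00 1.51999762e-03
 1.22183654e+00 2.21129607e-01]
from [0.5002 0.1706 0.3455] d [ 0.0288 -0.0581 -0.0655] turn [-0.03 -0.08 -0.02] n 4
[[-0.27,0.18,0.33,0,0,0,255],[-0.27,0.18,0.33,0,0,0,255],[-0.27,0.18,0.32,0,0,0,255],[-0.28,0.17,0.33,0,-0.01,0,255]]
```

drive_tool([
  [[-0.4,0.2,0,0,0,0,255],[-0.5,0.28,0.2,0,0,0,255],[-0.21,0.2,0.4,0,0,0,255],[0,0,0.5,0,0,0,255],[0,0,0.5,0,0,0,255],[0,0,0.3,0,0,0,255],[0,0,0,0,0,0,255],[0,0,0,0,0,0,255]],
])

```text
time_s: 29.2
eef_pos: [0.5281, 0.1114, 0.2513]
eef_rot: [-0.0, 0.747, 0.664, 0.001]
wrist_force: [-0.5, 0.3, 0.4]
opening: 0.143
```

```bash
python3 mk.py; python3 plan.py .5275 .113 .225 -6.75 255 15
python3 - <<'E'
from h import *
c=wrist("w12");s=snap("side")
a=cv2.resize(s["pixels"][190:290,240:400],(640,400),interpolation=cv2.INTER_CUBIC)
b=cv2.resize(c["pixels"],(320,200));t=cv2.resize(snap("top")["pixels"][180:280,250:410],(320,200))
save(np.vstack([a,np.hstack([b,t])]),"pics/v12.png")
E
```

```text
[0.52807128 0.11141864 0.25126126] [-2.74395808e-04  7.47307097e-01  6.64478386e-01  7.08136893e-04] 0.14319499027332352
421
white mean [0.5039 0.0221 0.0812] y range [-0.026  0.081] dz/dy 0.19 dx/dy 0.49
from [0.5284 0.1114 0.2519] d [-0.0009  0.0016 -0.0269] turn [ 0.11 -0.09  0.04] n 2
[[0.01,-0.01,0.27,0.01,-0.01,0,255],[0.02,-0.01,0.27,0,0,0,255]]
```

drive_tool([
  [[0.03,-0.01,0.25,0.01,-0.01,0,255],[0,0,0.3,0,0,0,255],[0,0,0.2,0,0,0,255],[0,0,0.1,0,0,0,255],[0,0,0.05,0,0,0,255],[0,0,0,0,0,0,255],[0,0,0,0,0,0,255]],
])

```text
time_s: 30.1
eef_pos: [0.5276, 0.1127, 0.2057]
eef_rot: [-0.0, 0.747, 0.664, -0.0]
wrist_force: [-0.3, 0.2, 0.3]
opening: 0.145
```

drive_tool([
  [[0,0,0.02,0,0,0,255],[0,0,0,0,0,0,200],[0,0,0,0,0,0,160],[0,0,0,0,0,0,130],[0,0,0,0,0,0,130],[0,0,0,0,0,0,130],[0,0,-0.3,0,0,0,130],[0,0,-0.8,0,0,0,130],[0,0,-0.9,0,0,0,130],[0,0,-0.9,0,0,0,130]],
])

```text
time_s: 31.1
eef_pos: [0.5273, 0.1127, 0.3522]
eef_rot: [-0.0, 0.747, 0.664, -0.0]
wrist_force: [0.3, -0.4, -0.2]
opening: 0.492
```

drive_tool([
  [[0.8,0,-0.5,0,0,0,0],[0.9,0,-0.2,0,0,0,0],[0.9,0,0,0,0,0,0],[0.9,0,0,0,0,0,0],[0.9,0,0,0,0,0,0],[0,0,0,0,0,0,0]],
])

```text
time_s: 31.7
eef_pos: [0.5527, 0.3358, 0.3858]
eef_rot: [-0.001, 0.746, 0.666, 0.001]
wrist_force: [-1.4, -0.5, 0.6]
opening: 0.998
```

Run:
```python
from h import *
print(ctrl.get_obs()["eef_pos"])
s=snap("side");t=snap("top")
a=cv2.resize(s["pixels"][160:310,200:440],(480,300),interpolation=cv2.INTER_CUBIC)
b=cv2.resize(t["pixels"][180:280,250:410],(480,300),interpolation=cv2.INTER_CUBIC)
save(np.vstack([a,b]),"pics/final.png")
W=world(t);H,S,V=chan(t)
M=np.linalg.inv(np.vstack([np.c_[t["R"],t["t"]],[0,0,0,1]]));t["M"]=M
blobs(t,"blue",(H>105)&(H<130)&(S>120),(265,190,400,240),.036)
blobs(t,"white",(V>120)&(S<60),(290,200,378,225),.036)
```

```text
[0.55268344 0.3358421  0.38582503]
blue px [309.4 209.6] xy 525.1 112.4 axes 14.6 59.5 th 173.1 rect [525.9 115. ] [49.8 15.4]
white px [335.8 211.7] xy 518.8 42.5 axes 12.2 115.1 th 173.4 rect [518.9  43.3] [86.8 13.3]
white px [347.9 201.7] xy 540.8 -69.0 axes 14.6 280.0 th 176.5 rect [542.2  14.6] [163.5  16.3]
```

View pics/final.png

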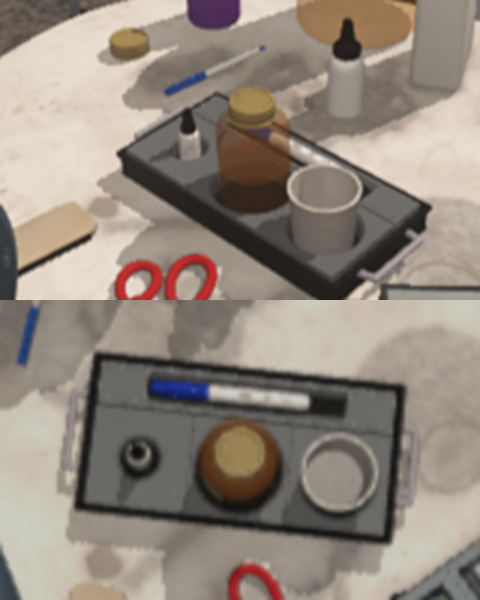

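All four parts look placed. The blue end is close to the groove end, so I'll check that the marker lies level, by mean heights along it.

Run:
```python
from h import *
W=np.nanmean([world(snap("top")) for _ in range(5)],0)
g=np.array([.519,.0545]);e=np.array([.1175,.993]);n=np.array([.993,-.1175])
d=W[...,:2]-g;s=d@e*1000;x=d@n*1000;z=W[...,2]*1000
for a in range(-90,100,12):
    m=(abs(s-a)<6)&(abs(x)<3.5);r=(abs(s-a)<6)&(abs(x-16.5)<2)
    print(a,m.sum(),z[m].mean().round(1),"strip",r.sum(),z[r].mean().round(1))
```

```text
-90 10 30.5 strip 6 33.6
-78 11 28.3 strip 4 33.4
-66 12 28.2 strip 7 32.3
-54 8 37.7 strip 4 33.0
-42 11 41.3 strip 7 32.3
-30 11 41.7 strip 4 32.4
-18 12 41.1 strip 7 32.6
-6 12 41.5 strip 4 34.4
6 11 42.1 strip 7 32.8
18 12 41.9 strip 6 32.6
30 11 41.9 strip 5 32.9
42 13 42.4 strip 6 32.0
54 10 43.3 strip 4 33.3
66 12 42.6 strip 8 32.8
78 8 42.2 strip 4 33.3
90 11 30.7 strip 8 32.6
```

The marker is level: its top is at 41–42.5 mm all along, against 41 nominal with the strip reading about +0.8. The hand is clear of everything, so I'm handing in.

```bash
python3 -c "
from h import *
print(ctrl.get_obs()['time_s']);print(ctrl.hand_in())"
```

```text
32.05
the job is handed in; nothing more can be done
None
```

I packed the kit in the order asked and handed it in at 32 s of the 96 s allowed. The amber bottle, steel cup and small dropper stand in their pockets and the marker lies in the groove. The ball pen, the larger dropper and the purple bottle were never touched.

**Pocket checks:**

| Part | Top after placing | Nominal |
|---|---|---|
| Bottle cap | 129 mm | 128 mm |
| Cup rim | about 77 mm | 76 mm |
| Dropper | about 76 mm | 76 mm |

- The heights agree within measurement noise, so all three should be on the pocket floor. All three stand upright in the last picture.
- I lowered the bottle until it touched the floor and only then let go, so it was set down, not dropped. The highest force reading after a move was about 23 N, when the cup touched down.

**Marker check:** its top is at 41–42.5 mm all along (nominal 41 mm), so it lies level. I gripped it off-centre to keep the gripper off the seated bottle, so it sits about 15 mm from the groove's middle, with roughly 3 mm left at the blue end. I let it go about 1 mm above the groove floor.

**Disagreement:** the wrist and top cameras differed by up to about 4.5 mm in places. I used values in between and aligned them against the side view where I could; the pockets' clearance covered the rest.

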